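# Lock the microtome sledge with the snap hook

### The arm

A 7-joint arm with a two-finger parallel gripper is mounted at the origin on the work surface. World frame = base frame: x ahead of the robot, y to its left, z up, the work surface at z = 0. Lengths are in m, angles in rad, forces in N, time in s.
With the tool pointing down it reaches from about 0.4 to 0.875 m from the base axis. Payload 19.3 kg.
Tool frame: the origin (TCP) lies on the centre line of the jaws, within the pads' length; the fingertips stand 8 mm ahead of it and the grasp point (between the pads) lies 11 mm behind it; z points along the fingers, y is the line along which they close (so a half turn about z gives the same grasp; the last joint's range is limited). The gripper opens to 85 mm and grips with 20 to 120 N. Pads are 22 mm wide; open, the fingers measure 114 mm over their backs; the gripper's body (76 mm by 85 mm) begins 54 mm behind the grasp point. The pads swing forward as they close: fully open they stand 13 mm farther back than shut.
Start: joints at [-1.374, 0.521, -0.036, 1.599, 0.021, 1.021, -0.113], TCP at [0.165, 0.603, 0.239] pointing down, gripper open.
Joint ranges: [-2.91, 2.91], [-0.3, 2.13], [-1.5, 1.42], [0.17, 2.43], [-1.26, 4.41], [0.16, 1.93], [-2.52, 2.52]. Speed limits (rad/s): [1.89, 1.89, 2.39, 2.39, 3.01, 3.01, 3.01].

### API

Orientations are given as [roll, pitch, yaw] about the fixed x, y, z axes, in that order (R = Rz(yaw) Ry(pitch) Rx(roll)).
In Python, from workcell import status, grab_frame, camera_params, bot, search_frame, silhouettes gives the robot as it stands.
- The arm moves only by the shell command python3 -m creep 'ROWS' [FORCE]. ROWS is JSON, a list of rows, each a list of 5 numbers: the shift along the tool's x, y, z in units of 60 mm (1.0 is 60 mm), then the turn about the tool's z in units of 8 degrees (1.0 is 8 degrees), then the opening, from 0 (shut) to 1 (fully open). In form: [[x, y, z, twist, hand], ...]. A call has 1 to 5 rows; each row is the pose to reach, as a shift and turn from the pose commanded when the call began, along the tool's axes at that moment; what a row does not reach only later rows make up. A row lasts 1/8 s, in which the tool goes at most 62.5 mm and 10.7 degrees, less where a joint would pass 70% of its speed; a pose out of reach is approached as far as the arm can. A call with a gripper value outside its range is refused whole. The fingers move at their own pace and stop on an object; FORCE is the grip in N (left out, the last holds). Time passes only in rows, so rows that repeat a pose let the fingers close. It gives the time, the measured TCP pose, the force, the opening and the grip force at its end, in the units of the state.
- status.observe(): the state, without advancing time (a new reading comes with each control period).
- grab_frame(name): name is "side" or "top" or "wrist"; returns the picture (420x560x3 uint8, blue, green, red); there is no depth.
- camera_params(name): a dict with "K" (3x3 intrinsics, pixels), "k1" (the pictures are not rectified: a ray, as slopes to the right and down, at radius r is drawn at 1 + k1 r^2 times it, then the intrinsics apply), "rvec" (rotation vector, rad) and "tvec" (3), from world to camera coordinates, as OpenCV has them; the wrist camera has in their place "tool_from_camera" (4x4, takes a point from camera to tool coordinates, whose origin is the TCP and whose axes are the flange's). Camera axes: x right, y down, z forward; pixel columns grow to the right and rows downward; lengths in m; the calibration is good to about 2 mm. A picture is of the moment at which its call begins: read the wrist's pose just before it. camera_params takes no time and is no camera call.
- bot.job_done(): hands the job in; it is judged then, once.
Trained networks look in the newest picture that a camera, given by its name, has taken for a name from the list of things; names that differ only in an ending like _2 or _b are one class to them, and where a whole thing is asked for, a point or a joint stands for the part that bears it (a point fixed in the world has none). Each returns a list of dicts, best first, with "p" (0 to 1); they miss things now and then, are a little off and sometimes report something else, mostly with a low value. They report only what shows in the picture. A call takes as long as a camera call.
- search_frame(camera, name): "extent" ([left, top, right, bottom] as shares, 0 to 1, of the picture: columns of its width, rows of its height, round what is visible of it).
- silhouettes(camera, name): "mask" (420x560 bool, what is visible of it) and "extent" ([left, top, right, bottom] as shares, 0 to 1, of the picture: columns of its width, rows of its height, round what is visible of it).
The state is a dict: "clock": time; "qpos": joint angles; "qd": joint speeds; "joint_efforts": joint torques, N m; "position": TCP position; "tool_rot": TCP orientation; "force": force on the tool from outside, world axes, zero at the start; "moment": the same for the moment, N m; "grip_width": finger opening in m; "finger_force": force on a finger pad.
Only numpy, scipy, OpenCV 4.12 (cv2) and the standard library are available. Lean on these libraries where they do the work, as an engineer would, in place of code of your own. Each camera call takes 0.05 s, during which the arm holds its last target. There are 200 camera calls.

### The job

Lock the sledge of the microtome: pick up the snap hook, the one whose mouth is closed by a sprung gate, and, keeping it level, push it onto the staple's upright nearest the robot until the upright is inside the hook and the gate has flicked shut behind it. Then let go and leave the hook lying there, hooked on. Leave the open hook where it lies.

Things in the scene. Friction and masses are not known exactly. Their poses are not given: they have to be found in the camera images.
- snap_grip (a point): Snap hook lying flat (left or right), 0.2 kg. Point: centre of its black grip, 70 mm long (x), 24 wide (y), 30 high (z up), 15 mm above its underside. +x points to the mouth. Ahead of the grip at mid-height: a level U of 8 mm steel bar, inner back face at x = 51 mm, legs centred at y = +25 and -25 mm (38 mm clear at the mouth) ending at x = 120 mm; a 6 mm gate bar closes the mouth at x = 109 mm.
- snap_gate (a joint): Angle of the snap hook's gate, rad: 0 = sprung shut, up to 1.55 = swung right in. Hinged on the +y leg, it gives way only inwards, to a push of about 2 to 6 N, and flicks shut behind a bar once that bar is within about 5 mm of the back of the U.
- staple_upright (a point): Staple on the fixed microtome: closed arch of 8 mm bar, 66 mm high, 80 mm long. Point: axis of its upright nearest the robot, 30 mm above the bench. +x: level, to the far upright, the way to push, hook legs either side of the arch; z up. Black base plate 6 mm thick, 170 wide, from x = -30 mm; grey sledge, 102 mm high, from x = 115 mm. The lone ball-headed pin 70 mm to +y is not the staple.
- open_grip (a point): Open hook lying flat on the other side, to be left alone: the same 70 x 24 x 30 mm black grip (this point is its centre, +x towards the hook), but with a single curved J hook of 8 mm bar and no gate.

How it is judged:
By the outcome, as a careful person would: the job done as asked, in the order asked, and still so for the second after the job is handed in, with the robot touching nothing.
It also fails if it takes over 42 s, if anything falls off the work surface, if the arm or the gripper's body presses on something with over 40 N, if the wrist force passes 120 N, or if a joint passes its speed limit or range.

## Working session

There is one attempt and no reset: what is moved stays moved. The work goes in short steps, Python scripts to look and compute and a shell command to move; the robot and the scene stay as the last step left them, time stands still between calls to the robot, and variables do not carry over. Pictures are saved under pics/ and viewed, at most 10 in all, crops included, and the job is handed in when it is done.

```bash
mkdir -p pics; ls; cat > h.py <<'E'
import numpy as np, cv2
from workcell import status, grab_frame, camera_params, bot, search_frame, silhouettes
from scipy.spatial.transform import Rotation as R
def cam(name, s=None):
    c=camera_params(name); K=np.array(c["K"]); k1=c["k1"]
    if "rvec" in c:
        Rm=R.from_rotvec(np.ravel(c["rvec"])).as_matrix(); t=np.ravel(c["tvec"])
    else:
        s=s or status.observe(); T=np.eye(4); T[:3,:3]=R.from_euler('xyz',s["tool_rot"]).as_matrix(); T[:3,3]=s["position"]
        M=np.linalg.inv(T@np.array(c["tool_from_camera"])); Rm=M[:3,:3]; t=M[:3,3]
    return K,k1,Rm,t
def proj(C,P):
    K,k1,Rm,t=C; p=np.atleast_2d(P)@Rm.T+t; u=p[:,:2]/p[:,2:]; u=u*(1+k1*(u**2).sum(1,keepdims=True))
    return u@K[:2,:2].T+K[:2,2]
def unproj(C,uv,z):
    K,k1,Rm,t=C; d=np.linalg.solve(K[:2,:2],(np.atleast_2d(uv)-K[:2,2]).T).T; u=d.copy()
    for _ in range(20): u=d/(1+k1*(u**2).sum(1,keepdims=True))
    r=np.c_[u,np.ones(len(u))]@Rm; o=-Rm.T@t
    return o+r*((z-o[2])/r[:,2])[:,None]
E
python3 - <<'E'
from h import *
s=status.observe(); print({k:np.round(v,3) for k,v in s.items()})
a=grab_frame("top"); b=grab_frame("side")
cv2.imwrite("pics/top.png",a); cv2.imwrite("pics/side.png",b)
for c in("top","side"):
    C=cam(c)
    for n in("snap_grip","open_grip","staple_upright"):
        for d in search_frame(c,n)[:3]:
            e=np.array(d["extent"])*[560,420,560,420]; print(c,n,round(d["p"],2),e.round(), unproj(C,[(e[:2]+e[2:])/2],0.02).round(3))
E
```

```text
pics
{'clock': np.float64(0.0), 'qpos': array([-1.374,  0.522, -0.036,  1.6  ,  0.021,  1.021, -0.113]), 'qd': array([-0.   , -0.001, -0.002, -0.   , -0.002, -0.003, -0.002]), 'joint_efforts': array([ 1.0000e-03, -9.2710e+01,  1.9810e+00, -3.6994e+01,  1.8000e-02,
        8.0000e-03,  0.0000e+00]), 'position': array([0.165, 0.603, 0.239]), 'tool_rot': array([-3.14 ,  0.   ,  2.875]), 'force': array([ 0.51 , -0.555, -0.23 ]), 'moment': array([-0.066, -0.013, -0.01 ]), 'finger_force': np.float64(0.0), 'grip_width': np.float64(0.085)}
top snap_grip 0.67 [170. 228. 191. 287.] [[0.453 0.283 0.02 ]]
top staple_upright 0.67 [260.  86. 347. 204.] [[ 0.745 -0.02   0.02 ]]
side open_grip 0.66 [256. 297. 318. 342.] [[ 0.464 -0.252  0.02 ]]
side staple_upright 0.85 [300. 163. 429. 246.] [[ 0.754 -0.006  0.02 ]]
```

View pics/top.png

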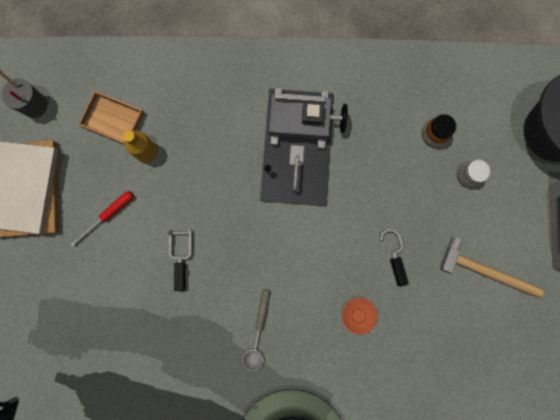

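View pics/side.png

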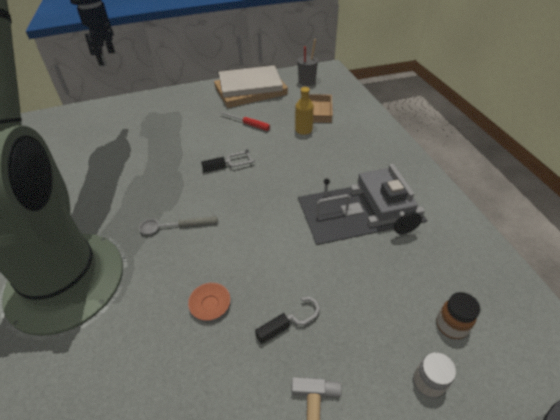

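The top view shows the snap hook on the left, with its grip at about (180,276) and its mouth up at (180,231). The open hook is at (398,265). The staple arch runs from (297,150) to (297,192), and the ball-headed pin is at (268,168). The side view agrees.

```bash
python3 - <<'E'
from h import *
C=cam("top")
for n,uv,z in[("grip back",(180,290),.015),("grip front",(180,262),.015),("staple near top",(297,192),.066),("far",(297,150),.066),("plate corners",(262,204),.006),("",(327,206),.006)]: print(n,unproj(C,[uv],z).round(3))
c=camera_params("wrist"); print(np.round(c["tool_from_camera"],3)); print(c["K"])
cv2.imwrite("pics/w0.png",cv2.resize(cv2.imread("pics/top.png")[80:300,160:340],None,fx=3.3,fy=2.7,interpolation=3))
E
```

```text
grip back [[0.373 0.282 0.015]]
grip front [[0.442 0.285 0.015]]
staple near top [[ 0.616 -0.003  0.066]]
far [[ 0.72  -0.001  0.066]]
plate corners [[0.593 0.083 0.006]]
 [[ 0.591 -0.082  0.006]]
[[-0.    -0.946 -0.325  0.085]
 [ 1.    -0.001  0.001 -0.   ]
 [-0.001 -0.325  0.946 -0.134]
 [ 0.     0.     0.     1.   ]]
[[292.2826912    0.         279.72073131]
 [  0.         292.2826912  207.70653294]
 [  0.           0.           1.        ]]
```

```bash
python3 -m creep '[[0,0,0,-1.3,1],[0,0,0,-1.9,1]]' | tail -5
```

```text
position: [0.1648, 0.6029, 0.2393]
tool_rot: [-3.142, -0.0, -3.139]
force: [-0.0, 0.1, -0.7]
grip_width: 0.0852
finger_force: 0.0
```

```bash
python3 -m creep '[[-0.6,-0.8,0,0,1],[-1.2,-1.6,0,0,1],[-1.8,-2.4,0,0,1],[-2.4,-3.2,0,0,1],[-3.0,-4.0,0,0,1]]' | tail -5;  python3 -m creep '[[-0.5,-0.6,0.3,0,1],[-1.05,-1.33,0.8,0,1],[-1.05,-1.33,1.2,0,1],[-1.05,-1.33,1.2,0,1]]' | tail -5
python3 - <<'E'
from h import *
s=status.observe(); print(s["clock"],s["position"],s["tool_rot"])
cv2.imwrite("pics/w1.png",grab_frame("wrist"))
for n in("snap_grip","snap_gate"):
    for d in silhouettes("wrist",n)[:2]: print(n,d["p"],(np.array(d["extent"])*[560,420,560,420]).round())
E
```

```text
position: [0.3454, 0.361, 0.2395]
tool_rot: [3.141, 0.0, 3.14]
force: [0.7, 0.4, -0.1]
grip_width: 0.0849
finger_force: 0.0
position: [0.4068, 0.282, 0.1663]
tool_rot: [-3.14, -0.002, 3.139]
force: [-0.2, -0.2, 1.1]
grip_width: 0.0854
finger_force: 0.0
1.775 [0.4068406  0.28203903 0.16630828] [-3.14000030e+00 -2.01804068e-03  3.13936839e+00]
snap_grip 0.97 [258. 157. 310. 291.]
snap_gate 0.66 [268. 286. 304. 290.]
```

View pics/w1.png

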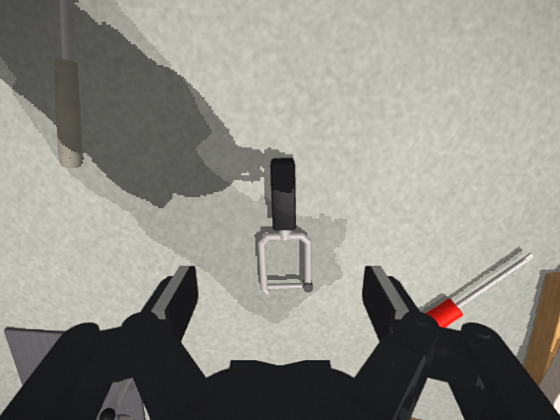

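The wrist view shows the hook's black grip from (283,158) to (285,230). The U runs down to a shut gate at about y=287, with its hinge knob at (308,287), on the +y side. I'll localise the hook from these points.

```bash
python3 - <<'E'
from h import *
s=status.observe(); C=cam("wrist",s); im=cv2.imread("pics/w1.png")
m=(im.max(2)<60).astype(np.uint8); m[:, :262]=0; m[:,305:]=0; m[:150]=0; m[240:]=0
n,l,st,ce=cv2.connectedComponentsWithStats(m); k=1+st[1:,4].argmax(); m=l==k; print(st[k])
ys,xs=np.where(m)
for r in range(st[k][1],st[k][1]+st[k][3],8): a=xs[ys==r]; print(r,a.min(),a.max(),unproj(C,[(a.min(),r),(a.max()+1,r)],.03)[:,:2].round(4).tolist())
print("gate/legs",unproj(C,[(264,290),(308,287),(284,287),(284,240)],.015).round(4), "TCP px",proj(C,[s["position"]]))
E
```

```text
[ 270  158   26   73 1358]
158 274 292 [[0.3669, 0.2787], [0.3669, 0.2964]]
166 270 294 [[0.3744, 0.2749], [0.3744, 0.2984]]
174 271 294 [[0.382, 0.2758], [0.3821, 0.2985]]
182 271 294 [[0.3898, 0.2757], [0.3899, 0.2986]]
190 271 294 [[0.3978, 0.2756], [0.3978, 0.2988]]
198 272 294 [[0.4058, 0.2765], [0.4059, 0.2989]]
206 272 294 [[0.4141, 0.2764], [0.4141, 0.299]]
214 272 294 [[0.4224, 0.2763], [0.4225, 0.2992]]
222 273 295 [[0.431, 0.2773], [0.431, 0.3003]]
230 276 277 [[0.4397, 0.2802], [0.4397, 0.2822]]
gate/legs [[0.5215 0.2658 0.015 ]
 [0.5176 0.3165 0.015 ]
 [0.5175 0.2889 0.015 ]
 [0.458  0.2886 0.015 ]] TCP px [[279.56039599 277.58871642]]
```

```bash
python3 -m creep '[[0.03,0.09,0.8,-0.24,1],[0.03,0.09,1.6,-0.24,1],[0.03,0.09,2.3,-0.24,1],[0.03,0.09,2.55,-0.24,1],[0.03,0.09,2.55,-0.24,1]]' | tail -5;  python3 -m creep '[[0,0,0,0,0.2],[0,0,0,0,0.2],[0,0,0,0,0.1],[0,0,0,0,0.1],[0,0,0,0,0.1]]' 80 | tail -5
```

```text
position: [0.4056, 0.2885, 0.0147]
tool_rot: [-3.141, -0.0, -3.109]
force: [-0.5, -0.4, 0.7]
grip_width: 0.0852
finger_force: 0.0
position: [0.4058, 0.2882, 0.0151]
tool_rot: [3.141, 0.001, -3.11]
force: [-3.1, -1.7, 18.4]
grip_width: 0.0226
finger_force: 78.9
```

```bash
python3 -m creep '[[0,0,-0.5,0,0.1],[0,0,-1.2,0,0.1],[-0.1,-0.6,-1.7,0,0.1],[-0.2,-1.4,-1.7,0,0.1],[-0.3,-2.2,-1.7,0.0,0.1]]' | tail -5;  python3 -m creep '[[0,-0.8,0,0,0.1],[0,-1.6,0,0.1,0.1],[0,-2.3,0,0.24,0.1],[0,-2.6,0,0.24,0.1],[0,-2.6,0,0.24,0.1]]' | tail -5
python3 - <<'E'
from h import *
s=status.observe(); print(s["clock"],s["position"],s["tool_rot"])
cv2.imwrite("pics/w2.png",grab_frame("wrist"))
for n in("staple_upright","snap_gate"):
    for d in silhouettes("wrist",n)[:2]: print(n,d["p"],(np.array(d["extent"])*[560,420,560,420]).round())
E
```

```text
position: [0.4278, 0.1555, 0.1168]
tool_rot: [3.141, 0.001, -3.109]
force: [0.9, -0.2, -2.4]
grip_width: 0.0224
finger_force: 79.4
position: [0.4326, -0.0004, 0.1164]
tool_rot: [-3.141, -0.0, 3.137]
force: [-0.1, -0.5, -1.5]
grip_width: 0.0224
finger_force: 79.2
4.425 [ 4.32569539e-01 -4.14460640e-04  1.16416931e-01] [-3.14129734e+00 -5.37719640e-05  3.13744957e+00]
staple_upright 0.58 [252. 351. 312. 363.]
```

View pics/w2.png

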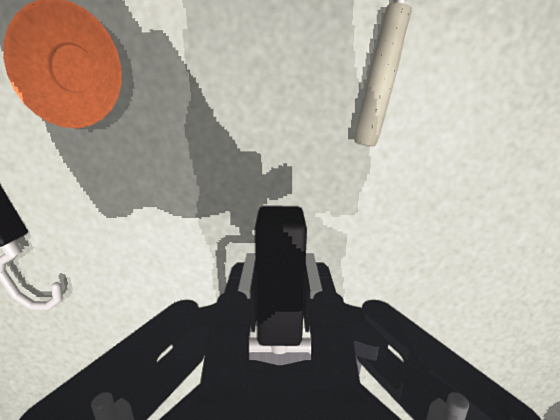

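The wrist view shows the grip held square between the pads, with the U's back bar at about (280,350). The hand hides everything ahead, so I'll fit the staple from the first top and side pictures instead.

```bash
python3 - <<'E'
from h import *
a=cv2.imread("pics/top.png")[130:214,250:340]; b=cv2.imread("pics/side.png")[160:250,295:395]
f=lambda i:cv2.resize(i,(395,395*i.shape[0]//i.shape[1]),interpolation=cv2.INTER_CUBIC)
A,B=f(a),f(b); h=max(len(A),len(B)); o=np.zeros((h,800,3),np.uint8); o[:len(A),:395]=A; o[:len(B),405:]=B
cv2.imwrite("pics/c.png",np.clip(o*1.4,0,255).astype(np.uint8)); print(395/90,395/100)
E
```

```text
4.388888888888889 3.95
```

View pics/c.png

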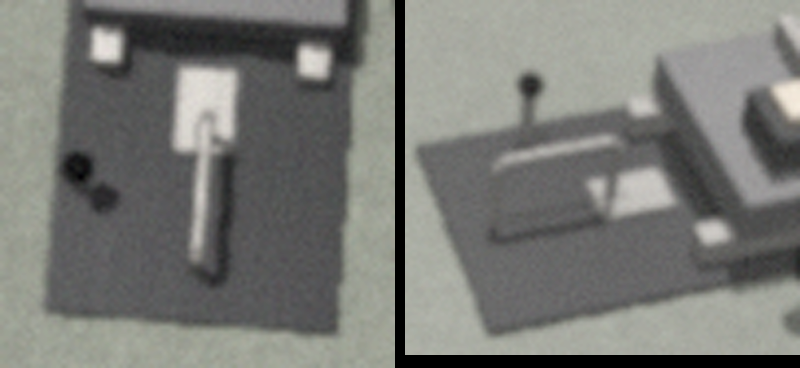

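The top crop shows the arch's bar from near end (198,262) to far end (208,118), slightly turned clockwise. Its plate's near edge runs from (48,312) to (338,332). The side crop shows the near upright from (497,160) to (495,238) and the far top at (615,138). I'll fit the pose to both views.

```bash
cat > fit.py <<'E'
from h import *
from scipy.optimize import least_squares
T=cam("top");S=cam("side")
st=lambda u,v:(u*90/395+250,v*84/368+130); ss=lambda u,v:((u-405)*100/395+295,v*90/355+160)
obs=[(T,(-.03,.085,.006),st(46,312),1),(T,(-.03,-.085,.006),st(338,333),1),(T,(-.004,0,'H'),st(199,264),1),(T,(.084,0,'H'),st(207,116),1),
(S,(-.03,.085,.006),ss(417,148),1),(S,(-.03,-.085,.006),ss(490,334),1),(S,(0,0,.006),ss(493,238),1),(S,(.08,0,.006),ss(607,218),1),(S,(-.002,0,'H'),ss(497,162),1),(S,(.082,0,'H'),ss(618,138),1)]
def f(p,full=False):
    c,s=np.cos(p[2]),np.sin(p[2]); r=[]
    for C,q,uv,w in obs:
        z=p[3] if q[2]=='H' else q[2]
        r.append(w*(proj(C,[(p[0]+c*q[0]-s*q[1],p[1]+s*q[0]+c*q[1],z)])[0]-uv+(p[4:6] if C is S else 0)))
    return np.ravel(r)
for free in (0,1):
    g=lambda p: np.r_[f(p), p[4:6]*(0.5 if free else 1e3)]
    o=least_squares(g,[.62,0,-.05,.062,0,0],loss='soft_l1'); print(o.x.round(4)); print(f(o.x).reshape(-1,2).round(1).tolist())
E
python3 fit.py
```

```text
[ 0.6252  0.001  -0.0542  0.0668  0.      0.    ]
[[-0.0, 0.2], [0.2, 0.1], [0.1, -0.7], [0.7, -2.4], [-1.2, 0.0], [-0.6, 0.8], [-0.3, -2.4], [0.1, -3.2], [-0.8, 0.3], [0.7, 0.3]]
[ 0.624   0.0016 -0.0554  0.0686  0.8328  0.5013]
[[-0.3, 0.6], [-0.0, 0.6], [-0.2, -0.3], [0.5, -2.1], [-0.8, 0.5], [-0.3, 1.3], [0.0, -2.0], [0.4, -2.7], [-0.4, 0.3], [1.0, 0.2]]
```

```bash
python3 -m creep '[[-0.3,0.16,0.3,0.36,0.1],[-0.71,0.16,0.9,0.36,0.1],[-0.71,0.16,1.44,0.36,0.1],[-0.71,0.16,1.44,0.36,0.1],[-0.71,0.16,1.44,0.36,0.1]]' | tail -5
python3 - <<'E'
from h import *
s=status.observe(); print(s["clock"])
a=grab_frame("top")[130:260,240:360]; b=grab_frame("side")[150:260,240:395]
f=lambda i:cv2.resize(i,(395,395*i.shape[0]//i.shape[1]),interpolation=cv2.INTER_CUBIC)
A,B=f(a),f(b); h=max(len(A),len(B)); o=np.zeros((h,800,3),np.uint8); o[:len(A),:395]=A; o[:len(B),405:]=B
cv2.imwrite("pics/c2.png",np.clip(o*1.4,0,255).astype(np.uint8))
E
```

```text
position: [0.4755, 0.0109, 0.0308]
tool_rot: [3.141, 0.0, 3.091]
force: [-0.1, 0.3, -2.3]
grip_width: 0.0222
finger_force: 79.1
5.2
```

View pics/c2.png

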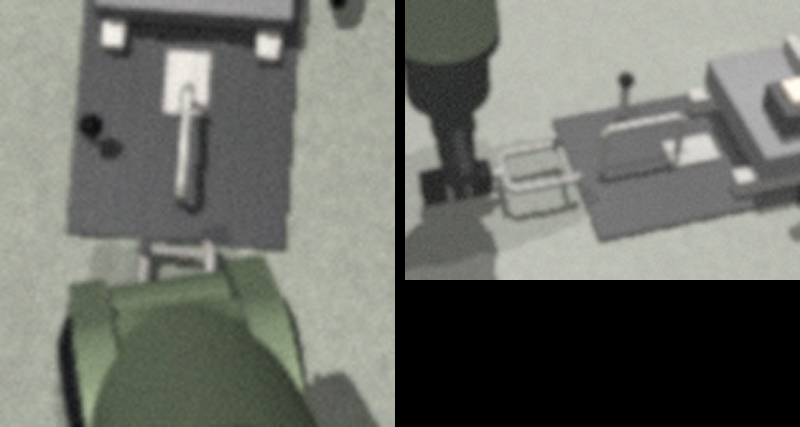

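The top crop shows the hook's legs at x≈147 and 210, straddling the line of the arch at x≈184. The side crop shows the hook level, with its mouth just short of the near upright. Pushing now.

```bash
python3 -m creep '[[-0.3,0,0,0,0.1],[-0.55,0,0,0,0.1],[-0.75,0,0,0,0.1]]' | tail -5; python3 -m creep '[[-0.15,0,0,0,0.1],[-0.3,0,0,0,0.1],[-0.45,0,0,0,0.1],[-0.55,0,0,0,0.1],[-0.55,0,0,0,0.1]]' | tail -5
```

```text
position: [0.5207, 0.008, 0.0308]
tool_rot: [3.142, 0.0, 3.09]
force: [-4.3, 0.4, -1.9]
grip_width: 0.0226
finger_force: 79.3
position: [0.5542, 0.0066, 0.03]
tool_rot: [3.141, 0.001, 3.09]
force: [0.3, 3.7, -3.1]
grip_width: 0.0228
finger_force: 79.1
```

```bash
python3 -m creep '[[-0.08,0,0,0,0.1],[-0.16,0,0,0,0.1],[-0.2,0,0,0,0.1],[-0.2,0,0,0,0.1]]' | tail -5
python3 - <<'E'
from h import *
print(status.observe()["clock"])
a=grab_frame("top")[130:230,240:360]; b=grab_frame("side")[150:250,270:395]
f=lambda i:cv2.resize(i,(395,395*i.shape[0]//i.shape[1]),interpolation=cv2.INTER_CUBIC)
A,B=f(a),f(b); h=max(len(A),len(B)); o=np.zeros((h,800,3),np.uint8); o[:len(A),:395]=A; o[:len(B),405:]=B
cv2.imwrite("pics/c3.png",np.clip(o*1.5,0,255).astype(np.uint8))
E
```

```text
position: [0.5654, 0.0054, 0.0299]
tool_rot: [-3.141, 0.0, 3.089]
force: [0.1, -0.6, -1.4]
grip_width: 0.0226
finger_force: 79.3
6.8
```

View pics/c3.png

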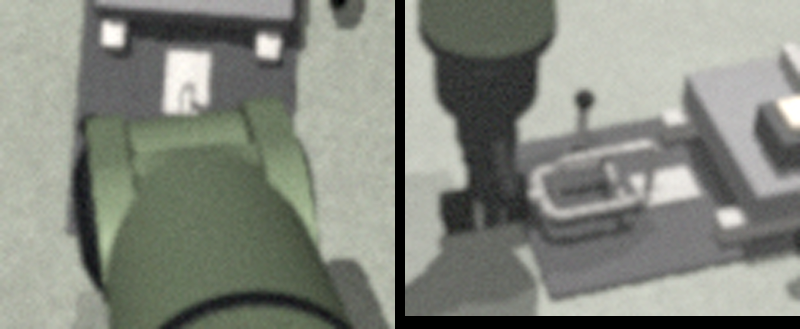

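The side crop shows the U around the near upright, with what looks like the gate across the mouth at about (615,185). I'll press on gently until the back of the U makes contact.

```bash
python3 -m creep '[[-0.05,0,0,0,0.1],[-0.05,0,0,0,0.1]]' | tail -5|sed -n '1p;3p'; python3 -m creep '[[-0.04,0,0,0,0.1],[-0.04,0,0,0,0.1]]' | tail -5|sed -n '1p;3p'
```

```text
position: [0.5684, 0.0055, 0.0299]
force: [-0.3, -0.0, -2.3]
position: [0.5706, 0.0054, 0.0298]
force: [0.1, -0.3, -2.2]
```

```bash
for i in 1 ; do python3 -m creep '[[-0.03,0,0,0,0.1],[-0.03,0,0,0,0.1]]' | tail -5|sed -n '1p;3p'; done; python3 - <<'E'
from h import *
b=grab_frame("side")
for n in("snap_gate","snap_grip"):
    for d in silhouettes("side",n)[:2]:
        m=d["mask"]; ys,xs=np.where(m); print(n,d["p"],m.sum(),(np.array(d["extent"])*[560,420,560,420]).round()); 
p=np.array(status.observe()["position"]);print(p)
C=cam("side"); c,s_=np.cos(-.052),np.sin(-.052)
def W(x,y): return (p[0]+c*x-s_*y,p[1]+s_*x+c*y,p[2])
b=cv2.resize(b[165:235,300:380],None,fx=7,fy=7,interpolation=3)
B=np.clip(b*1.6,0,255).astype(np.uint8)
for q in[(51,25),(51,-25),(120,25),(120,-25),(109,0)]:
    u=(proj(C,[W(q[0]/1e3,q[1]/1e3)])[0]-[300,165])*7; cv2.circle(B,tuple(int(v) for v in u),3,(0,0,255),1)
cv2.imwrite("pics/c4.png",B)
E
```

```text
position: [0.5711, 0.0053, 0.0296]
force: [-7.1, 0.2, -2.2]
snap_grip 0.59 250 [283. 200. 344. 223.]
[0.57113599 0.00530065 0.02951202]
```

View pics/c4.png

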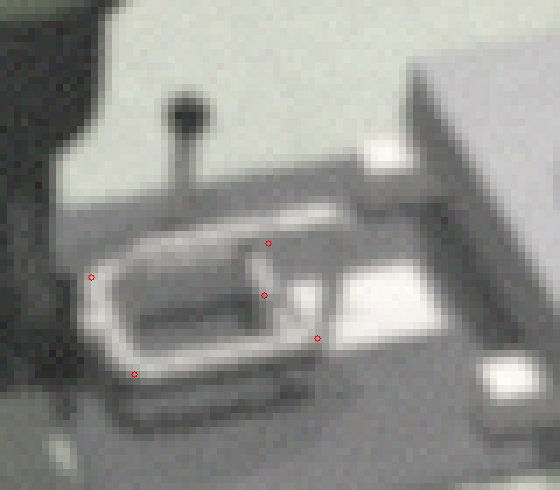

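The back of the U is touching the upright (7 N), and the gate shows across the mouth at about (265,280), where it should be when shut. I'll ease off, lower the hook onto the plate, release and retreat upward.

```bash
python3 -m creep '[[0.04,0,0.06,0,0.1],[0.04,0,0.13,0,0.1],[0.04,0,0.13,0,0.1]]' | tail -5; python3 -m creep '[[0,0,0,0,0.35],[0,0,0,0,0.6],[0,0,0,0,0.7],[0,0,0,0,0.7]]' | tail -5; python3 -m creep '[[0,0,-0.3,0,0.7],[0,0,-0.9,0,0.7],[0.3,0,-1.7,0,0.7],[1.0,0,-2.3,0,0.7],[1.7,0,-2.6,0,0.7]]' | tail -5;python3 - <<'E'
from h import *
print(status.observe()["clock"])
b=grab_frame("side");t=grab_frame("top")
for n in("snap_grip",):
    for d in silhouettes("side",n)[:2]: print(n,d["p"],(np.array(d["extent"])*[560,420,560,420]).round())
f=lambda i:cv2.resize(i,(395,395*i.shape[0]//i.shape[1]),interpolation=cv2.INTER_CUBIC)
A,B=f(t[130:230,240:360]),f(b[155:245,275:385]); h=max(len(A),len(B)); o=np.zeros((h,800,3),np.uint8); o[:len(A),:395]=A; o[:len(B),405:]=B
cv2.imwrite("pics/c5.png",np.clip(o*1.5,0,255).astype(np.uint8))
E
```

```text
position: [0.57, 0.0055, 0.0217]
tool_rot: [-3.142, -0.0, 3.09]
force: [0.5, 0.6, -2.3]
grip_width: 0.0227
finger_force: 79.3
position: [0.5701, 0.0054, 0.0222]
tool_rot: [-3.142, 0.0, 3.09]
force: [0.1, -0.1, -0.2]
grip_width: 0.0595
finger_force: 0.0
position: [0.4675, 0.0108, 0.1808]
tool_rot: [3.141, 0.003, 3.09]
force: [0.1, 0.5, -0.1]
grip_width: 0.0599
finger_force: 0.0
9.3
snap_grip 0.58 [282. 202. 346. 225.]
```

View pics/c5.png

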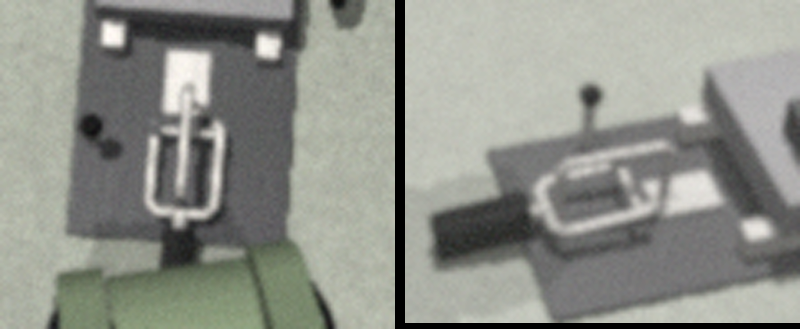

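The top crop shows the gate shut straight across the mouth at y≈130, with the near upright inside the U at about (183,195). The hook is lying on the plate and the hand is clear of it.

```bash
python3 -c "
from workcell import bot; print(bot.job_done())"
```

```text
the job is handed in; nothing more can be done
None
```

The snap hook is on the staple's near upright with its gate shut behind it, released and lying on the plate; the open hook was left where it lay, and the job was handed in at about 9.4 s with no verdict shown.

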